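# Take the charged battery pack off its charger

## Robot

A 6-joint arm with a two-finger parallel gripper is mounted at the origin on the work surface; the furniture and walls round the work are solid. World frame = base frame: x ahead of the robot, y to its left, z up, the work surface at z = 0. Lengths are in m, angles in rad, forces in N, time in s.
With the tool pointing down it reaches from about 0.25 to 0.775 m from the base axis. Payload 4 kg.
Tool frame: the origin (TCP) lies at the very end of the fingers, on their centre line; the grasp point (between the pads) lies 19 mm behind it; z points along the fingers, y is the line along which they close (so a half turn about z gives the same grasp; the last joint's range is limited). The gripper opens to 94 mm and grips with 3 to 60 N. Pads are 16 mm wide; open, the fingers measure 119 mm over their backs; the gripper's body (75 mm by 177 mm) begins 78 mm behind the grasp point.
Start: joints at [-1.325, 0.087, 1.371, -0, 1.684, -0.103], TCP at [0.188, -0.517, 0.206] pointing down, gripper open.
Joint ranges: [-3.1, 3.1], [-0.76, 2.03], [0.27, 2.55], [-1.08, 4.22], [0.17, 2.65], [-2.57, 2.57]. Speed limits (rad/s): [2.79, 2.79, 3.14, 3.14, 3.14, 3.14].

## Interface

Orientations are given as [roll, pitch, yaw] about the fixed x, y, z axes, in that order (R = Rz(yaw) Ry(pitch) Rx(roll)).
In Python, from bench import robot gives the robot as it stands. The module is installed in compiled form; this text tells all that it offers.
- The arm moves only by the tool move_arm, never from a script. Its argument "deltas" is one flat list of numbers, 7 for each row, row after row: the turn, a rotation vector about the tool's x, y, z in rad, then the shift along the tool's x, y, z in cm, then the closure, from -1 (fully open) to 1 (shut). A call has 1 to 8 rows; each row is the pose to reach, as a shift and turn from the pose commanded when the call began, along the tool's axes at that moment; what a row does not reach only later rows make up. A row lasts 1/10 s, in which the tool goes at most 50 mm and 8.59 degrees, less where a joint would pass 70% of its speed; a pose out of reach is approached as far as the arm can. A call with a gripper value outside its range is refused whole. The fingers move at their own pace and stop on an object; the grip force is fixed at half the most. Time passes only in rows, so rows that repeat a pose let the fingers close. It gives the time, the measured TCP pose, the force, the opening and the grip force at its end, in the units of the state.
- robot.get_obs(): the state, without advancing time (a new reading comes with each control period).
- robot.snapshot(name): name is "side" or "top"; returns a dict with "image" (480x640x3 uint8, red, green, blue), "depth" (480x640 float32, m along the optical axis (not along the pixel's ray), 0 where there is no reading), "fov_y" (degrees; the focal length in pixels is half the picture's height over the tangent of half this angle, whatever the lens; pixels are square), "cx", "cy" (the principal point, pixels), "D" ([k1, k2, p1, p2, k3] as OpenCV has them; the pictures are not rectified), "origin" and "orientation" of the camera in the world. Camera axes: x right, y up, looking along -z (the intrinsics and any distortion apply to the point x, -y, -z); pixel columns grow to the right and rows downward; lengths in m; the calibration is good to about 2 mm. A picture is of the moment at which its call begins.
- robot.close_job(): hands the job in; it is judged then, once.
The state is a dict: "time": time; "joint_positions": joint angles; "qvel": joint speeds; "joint_torque": joint torques, N m; "tool_pos": TCP position; "ee_rot": TCP orientation; "wrist_force": force on the tool from outside, world axes, zero at the start; "wrist_torque": the same for the moment, N m; "width": finger opening in m; "finger_force": force on a finger pad.
Only numpy, scipy, OpenCV 4.12 (cv2) and the standard library are available. Lean on these libraries where they do the work, as an engineer would, in place of code of your own. Each camera call takes 0.05 s, during which the arm holds its last target. There are 200 camera calls.

## Task

One of the two battery packs is charged: its charger shows a green light bar. Squeeze that pack's two blue side buttons together to free it, lift it out of its charger and set it down, not dropped, standing upright in the wooden tray, then let go. Leave the pack in the charger with the red light, and the red thread spool, where they are.

Things in the scene. Friction and masses are not known exactly. Their poses are not given: they have to be found in the camera images.
- ready_pack_grip (a point): charged pack, in the green-lit charger: upright dark grey block, 64 (x) by 36 (y) by 88 mm tall, 0.15-0.4 kg. This point is midway between its two blue buttons, on its centre line, 59 mm above its underside, 29 below its top. Buttons stand out of its +y and -y sides, centred at this height: each 30 mm long (x), 26 high, 58 mm apart over their outer faces, 38 fully pressed. z up
- ready_charger: grey charger, fixed, 100 (x) by 88 (y) by 32 mm high, green light bar on its front (-x) edge; origin under the pack's centre, on the desk; axes as the pack's. The pack stands in its well, underside 6 mm above the desk, 2.5 mm play all round. Catches on the buttons hook under the well's lip until both buttons are pressed; then the pack lifts straight up, clear after 27 mm
- ready_left (a joint): travel of the charged pack's +y button, m: 0 = sprung out, 0.010 = fully pressed in. Spring about 2 N at first, 5 N fully pressed; its catch (standing 6.5 mm out of the pack's side, 8 to 14 mm above its underside) is free after 4 mm, or up to 7 mm if the pack is pushed off-centre
- ready_right (a joint): the same for the charged pack's -y button
- tray: shallow open wooden tray, fixed on the desk, 116 mm (its x) by 140 mm (its y), 24 mm high with 4 mm walls; its inner floor is 9 mm above the desk. Origin at the centre of its underside, z up. (Keep clear of the fixed hand press, 430 mm tall, at the right of the desk, x 0.28 to 0.56, y -0.62 to -0.40, and of the drawer cabinets, 290 mm tall, beyond x 0.74)
- charging_pack_grip (a point): the same point of the other, identical pack, which stands in the other, identical charger but with a red light bar: leave it there
- red_spool: upright spool of red thread with pale flanges, 51 mm across, 52 mm tall, standing between the chargers; origin at the centre of its underside: leave it there
There are look-alikes about, which are no part of the job. Of the things that look like the tray, the smaller one is meant.

How it is judged:
On the way, in this order (a step that is already met when the one before it is completed fails the run):
1. both buttons of the charged pack are squeezed in together while it still stands in its charger (value of joint each of ready_left, ready_right above 0.003 m and distance of ready_pack_grip from where it was at the start of the episode below 0.015 m), for 0.05 s.
2. it is lifted clear of the charger (height (world z) of ready_pack_grip above 0.095 m), for 0.05 s.
3. it is lowered into the tray, to within 15 mm of its floor, while still held (z of ready_pack_grip in the frame of tray below 0.084 m and horizontal distance between ready_pack_grip and tray below 0.06 m and contact force between ready_pack and the fingers above 0.5 N).
At the end, for the whole second after the job is handed in: The charged pack stands upright (within 10 degrees) and at rest on the floor of the tray, wholly inside its rim, let go; the other pack is still in its charger (within 15 mm) and the red spool within 30 mm of where it stood (x of ready_pack_grip in the frame of tray between -0.045 and 0.045 m and y of ready_pack_grip in the frame of tray between -0.055 and 0.055 m and z of ready_pack_grip in the frame of tray below 0.076 m and angle between ready_pack_grip's own z axis and vertical below 0.17 rad and linear speed of ready_pack below 0.02 m/s and distance of charging_pack_grip from where it was at the start of the episode below 0.015 m and distance of red_spool from where it was at the start of the episode below 0.03 m); the robot touches nothing.
It fails at once if the pack in the red-lit charger is pulled up or moved by 15 mm (distance of charging_pack_grip from where it was at the start of the episode above 0.015 m).
It fails at once if the red spool is moved by 30 mm or more (distance of red_spool from where it was at the start of the episode above 0.03 m).
It also fails if it takes over 48 s, if anything falls off the work surface, if the arm or the gripper's body presses on something with over 40 N, if the wrist force passes 120 N, or if a joint passes its speed limit or range.

## Working session

There is one attempt and no reset: what is moved stays moved. The work goes in short steps, Python scripts to look and compute and a tool call to move; the robot and the scene stay as the last step left them, time stands still between calls to the robot, and variables do not carry over. Pictures are saved under pics/ and viewed, at most 10 in all, crops included, and the job is handed in when it is done.

Besides the shell and the picture viewer there is one more tool, called after ">>>" as name(argument=value, ...) on one line, values as JSON. move_arm: Moves the arm, as the interface text tells. Its arguments: {"type":"object","properties":{"deltas":{"type":"array","items":{"type":"number"}}},"required":["deltas"]}

```bash
mkdir -p pics
cat > h.py <<'E'
import numpy as np, cv2, pickle
from scipy.spatial.transform import Rotation as R
from bench import robot
def snap(n):
    s=robot.snapshot(n); pickle.dump(s,open(n+'.pkl','wb')); return s
def load(n): return pickle.load(open(n+'.pkl','rb'))
def rot(o):
    o=np.array(o,float)
    return o if o.shape==(3,3) else (R.from_euler('xyz',o).as_matrix() if o.size==3 else R.from_quat(o).as_matrix())
def rays(s,px):
    f=240/np.tan(np.radians(s['fov_y'])/2)
    K=np.array([[f,0,s['cx']],[0,f,s['cy']],[0,0,1]])
    p=cv2.undistortPoints(np.array(px,float).reshape(-1,1,2),K,np.array(s['D'],float)).reshape(-1,2)
    return np.c_[p[:,0],-p[:,1],-np.ones(len(p))]@rot(s['orientation']).T
def onplane(s,px,z):
    d=rays(s,px); o=np.array(s['origin']); return o+d*((z-o[2])/d[:,2])[:,None]
def cloud(s):
    v,u=np.mgrid[:480,:640]; d=rays(s,np.c_[u.ravel(),v.ravel()])
    return (np.array(s['origin'])+d*s['depth'].reshape(-1,1)).reshape(480,640,3)
E
python3 - <<'E'
from h import *
for n in('top','side'):
    s=snap(n); cv2.imwrite(f'pics/{n}0.png',s['image'][...,::-1]); print(n,s['fov_y'],s['origin'],s['orientation'],s['D'],(s['depth']>0).mean())
print(robot.get_obs())
E
```

```text
top 56.00957208400201 [0.35325608 0.01469399 0.93123308] [ 0.17241776  0.00423848 -1.58449039] [0.03852709 0.         0.         0.         0.        ] 0.9958756510416666
side 57.34866532234084 [0.36331254 0.71190577 0.48015895] [ 1.03571844  0.00889633 -2.943312  ] [0.01895062 0.         0.         0.         0.        ] 0.972080078125
{'time': 0.1, 'joint_positions': array([-1.32509878e+00,  8.78823667e-02,  1.37208850e+00, -2.16733664e-05,
        1.68359249e+00, -1.03103232e-01]), 'qvel': array([ 0.00014368, -0.00197787, -0.00523994,  0.00094388, -0.00077787,
       -0.00026355]), 'joint_torque': array([ 1.80893410e-03, -3.41250730e+01, -3.03301728e+01,  7.19292602e-02,
        3.04437010e-02, -9.37657478e-05]), 'tool_pos': array([ 0.18784121, -0.51640815,  0.20442794]), 'ee_rot': array([-3.13963020e+00, -1.81400173e-04,  3.48798180e-01]), 'wrist_force': array([ 0.0094288 , -0.96679485, -0.01540972]), 'wrist_torque': array([ 0.0213591 , -0.01463318, -0.01022875]), 'finger_force': 0.0, 'width': 0.09405679569015443}
```

View pics/top0.png

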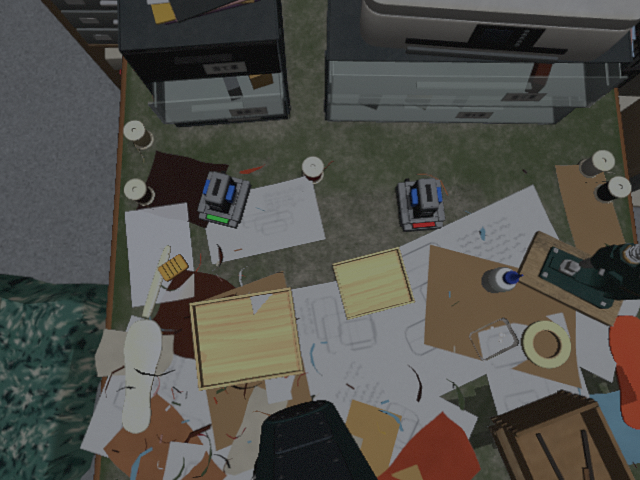

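View pics/side0.png

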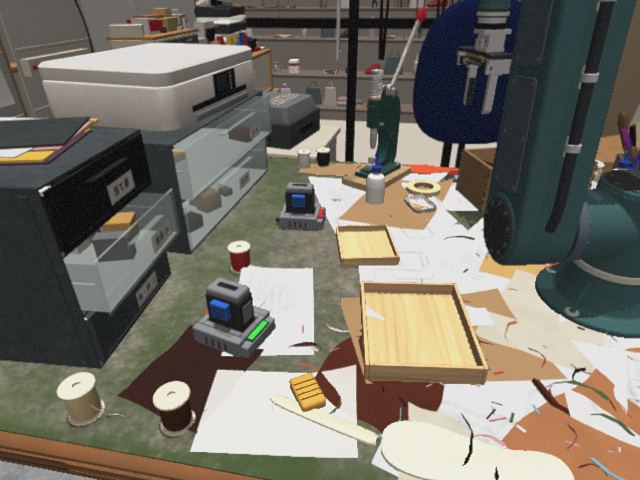

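The top view shows two chargers: one green-lit at (223,197), one red-lit at (420,203). The red spool is at (313,168). There are two tray-like things: a smaller one at (373,283) and a larger one at (246,337). The green-lit pack and the smaller tray fit the description, and I'll check both by size and in a crop.

Run:
```python
from h import *
s=load('top'); im=s['image']; P=cloud(s); hsv=cv2.cvtColor(im,cv2.COLOR_RGB2HSV)
def box(m,name,z=None):
    pts=P[m][:,:2].astype(np.float32)
    r=cv2.minAreaRect(pts); print(name,m.sum(),'c',np.round(r[0],4),'size',np.round(r[1],4),'ang',round(r[2],1),'z',np.round(np.percentile(P[m][:,2],[5,50,95]),4))
def big(m):
    n,l,st,_=cv2.connectedComponentsWithStats(m.astype(np.uint8)); k=1+np.argmax(st[1:,4]); return l==k
v,u=np.mgrid[:480,:640]
for nm,(a,b) in {'green':(223,197),'red':(420,203)}.items():
    w=(abs(u-a)<45)&(abs(v-b)<45)
    box(big(w&(P[...,2]>.080)&(P[...,2]<.12)),nm+' packtop')
    box(big(w&(P[...,2]>.022)&(P[...,2]<.12)),nm+' charger+pack')
    blue=w&(hsv[...,0]>100)&(hsv[...,0]<125)&(hsv[...,1]>150)&(hsv[...,2]>80)
    n,l,st,c=cv2.connectedComponentsWithStats(blue.astype(np.uint8))
    for k in range(1,n):
        if st[k,4]>15: print(' blue',c[k],st[k,4],P[l==k].mean(0),P[l==k].max(0)[2])
    col=w&(hsv[...,1]>170)&(hsv[...,2]>120)&((abs(hsv[...,0].astype(int)-60)<15)|(hsv[...,0]<6))
    if col.any(): print(' lamp',P[big(col)].mean(0),im[big(col)].mean(0))
w=(abs(u-313)<20)&(abs(v-168)<20); box(big(w&(P[...,2]>.045)&(P[...,2]<.07)),'spool')
for nm,(a,b) in {'small':(373,283),'large':(246,337)}.items():
    w=(abs(u-a)<62)&(abs(v-b)<62)
    box(big(w&(P[...,2]>.017)&(P[...,2]<.035)),nm+' rim')
    box(w&(abs(u-a)<15)&(abs(v-b)<15),nm+' floor')
c=np.hstack([im[150:250,180:280],im[150:250,370:470],im[235:335,323:423]])[...,::-1]
cv2.imwrite('pics/crop.png',cv2.resize(c,(780,260),interpolation=cv2.INTER_CUBIC))
```

```text
green packtop 611 c [0.6036 0.209 ] size [0.0411 0.0627] ang 72.5 z [0.0811 0.0938 0.0966]
green charger+pack 2014 c [0.5983 0.2097] size [0.0878 0.1002] ang 75.1 z [0.0247 0.0347 0.0955]
 blue [205.71698113 186.35849057] 53 [0.61034805 0.23228883 0.07829202] 0.08196845628607541
 blue [229.76190476 192.16666667] 84 [0.59518124 0.18329982 0.08772599] 0.9312330750392651
 lamp [0.55383503 0.1999785  0.02714473] [ 41. 126.  49.]
red packtop 625 c [ 0.5859 -0.2002] size [0.0623 0.0429] ang 3.1 z [0.0817 0.0937 0.0966]
red charger+pack 2048 c [ 0.5807 -0.1984] size [0.1009 0.0883] ang 3.3 z [0.0249 0.0347 0.0956]
 blue [439.05660377 193.81132075] 53 [ 0.58846563 -0.22229772  0.07839866] 0.08181646848512736
 blue [414.23809524 196.16666667] 84 [ 0.58185808 -0.17195106  0.08794868] 0.9312330750392651
 lamp [ 0.53905204 -0.20139467  0.0272321 ] [138.84126984  37.87301587  37.66666667]
spool 351 c [0.657  0.0243] size [0.0408 0.0426] ang 89.7 z [0.0493 0.0521 0.0547]
small rim 569 c [ 0.4224 -0.0948] size [0.1161 0.1418] ang 13.6 z [0.0195 0.0238 0.0264]
small floor 841 c [ 0.4099 -0.0532] size [0.0709 0.1622] ang 16.2 z [0.0066 0.0092 0.0119]
large rim 743 c [0.318  0.1584] size [0.1678 0.2019] ang 7.7 z [0.019  0.0326 0.0348]
large floor 841 c [0.3212 0.1011] size [0.0572 0.1753] ang 2.3 z [0.0107 0.0133 0.016 ]
```

View pics/crop.png

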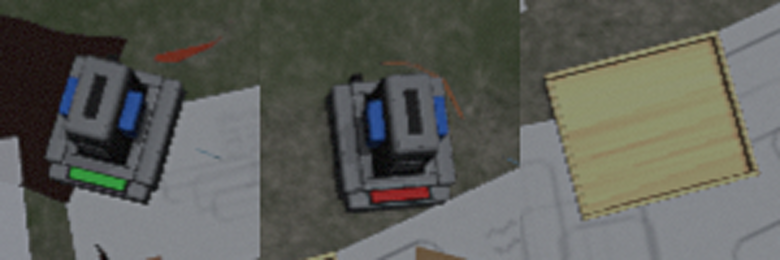

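Run:
```python
from h import *
s=load('top'); im=s['image'].astype(int); P=cloud(s)
g=(im[...,1]>im[...,0]+50)&(im[...,1]>im[...,2]+50); v,u=np.nonzero(g); k=(abs(u-217)<25)&(abs(v-217)<15);u,v=u[k],v[k]
print(len(u),u.mean(),v.mean(),np.median(P[v,u],0), onplane(s,[[u.mean(),v.mean()]],.02))
z=P[...,2];V,U=np.mgrid[:480,:640]
for a,b in((223,197),(420,203)):
    w=(abs(U-a)<45)&(abs(V-b)<45)
    m=w&(z>.089)&(z<.1); r=cv2.minAreaRect(P[m][:,:2].astype(np.float32)); print('top',m.sum(),r, P[m].mean(0))
    m=w&(z>.028)&(z<.038); r=cv2.minAreaRect(P[m][:,:2].astype(np.float32)); print('chg',m.sum(),r)
# side view: blue button & pack top & small tray
t=load('side'); Q=cloud(t); X=Q[...,0];Y=Q[...,1];Z=Q[...,2]
m=(abs(X-.6)<.06)&(abs(Y-.21)<.06)&(Z>.089)&(Z<.1); print('side top',m.sum(),cv2.minAreaRect(Q[m][:,:2].astype(np.float32)))
m=(abs(X-.42)<.1)&(abs(Y+.095)<.1)&(Z>.018)&(Z<.03); print('side rim',m.sum(),cv2.minAreaRect(Q[m][:,:2].astype(np.float32)))
```

```text
86 217.08139534883722 218.32558139534885 [0.55798634 0.22059502 0.0274731 ] [[0.55924032 0.22193808 0.02      ]]
top 522 ((0.6034159660339355, 0.20809155702590942), (0.03469869866967201, 0.059917353093624115), 74.03697967529297) [0.60277695 0.20766277 0.0940763 ]
chg 809 ((0.5987836718559265, 0.2095237523317337), (0.08763424307107925, 0.09917175024747849), 75.24078369140625)
top 539 ((0.5865812301635742, -0.19811436533927917), (0.06075421720743179, 0.0342843234539032), 3.0700809955596924) [ 0.58532447 -0.19729649  0.09397323]
chg 836 ((0.582165002822876, -0.1983090192079544), (0.09779176115989685, 0.08826176822185516), 2.8511674404144287)
side top 499 ((0.6045408844947815, 0.20918744802474976), (0.03572271764278412, 0.05875490978360176), 73.32825469970703)
side rim 346 ((0.4239634871482849, -0.09403632581233978), (0.11612857133150101, 0.1434977948665619), 13.701457977294922)
```

The crop confirms the target: green lamp at charger front (yaw about -15°), pack centre about (0.6035, 0.2085). The smaller tray measures 116 x 142 mm at (0.423, -0.094), yaw 13.7°. First I'll move away from the hand press.

>>> move_arm(deltas=[0, 0, 0, 1.6, -4.5, 0, -1, 0, 0, 0, 3.2, -9, 0, -1, 0, 0, 0, 4.9, -13.4, 0, -1, 0, 0, 0, 6.5, -17.9, 0, -1, 0, 0, 0.15, 12, -23, 0, -1, 0, 0, 0.3, 17, -27.5, 0, -1, 0, 0, 0.45, 22, -32, 0, -1, 0, 0, 0.6, 25.5, -35.5, 0, -1])

```text
time: 0.9
tool_pos: [0.2626, -0.1847, 0.2053]
ee_rot: [3.142, -0.0, -0.131]
wrist_force: [0.5, -0.1, 0.1]
width: 0.0944
finger_force: 0.0
```

```bash
cat >> h.py <<'E'
def delta(x,y,z,yaw):
    o=robot.get_obs(); T=R.from_euler('xyz',o['ee_rot']); G=R.from_euler('xyz',[np.pi,0,yaw])
    print('now',o['time'],o['tool_pos'].round(4),o['ee_rot'].round(3),'w',o['width'],'f',o['finger_force'],'q',o['joint_positions'].round(2))
    print('turn',(T.inv()*G).as_rotvec().round(3),'shift cm',(T.inv().apply(np.array([x,y,z])-o['tool_pos'])*100).round(2))
E
python3 -c "
from h import *
delta(.6035,.2085,.15,-.265)"
```

```text
now 0.9 [ 0.2626 -0.1847  0.2053] [ 3.142 -0.    -0.131] w 0.09442202134709908 f 0.0 q [-0.79 -0.45  1.82  0.    1.77  0.91]
turn [ 0.    -0.     0.134] shift cm [ 28.67 -43.42   5.54]
```

>>> move_arm(deltas=[0, 0, 0.02, 2.5, -4, 0, -1, 0, 0, 0.02, 5, -8, 0, -1, 0, 0, 0.02, 7.5, -12, 0, -1, 0, 0, 0.02, 10, -16, 0, -1, 0, 0, 0.02, 12.5, -20, 0, -1, 0, 0, 0.02, 15, -24, 0, -1, 0, 0, 0.02, 18, -28, 0, -1, 0, 0, 0.02, 18, -28, 0, -1])

```text
time: 1.7
tool_pos: [0.4778, 0.0728, 0.2031]
ee_rot: [-3.141, 0.004, -0.139]
wrist_force: [-0.1, 0.4, 0.2]
width: 0.0941
finger_force: 0.0
```

```bash
python3 -c "
from h import *
delta(.6035,.2085,.15,-.265)"
```

```text
now 1.7 [0.4778 0.0728 0.2031] [-3.141  0.004 -0.139] w 0.09413518110102419 f 0.0 q [ 0.03 -0.06  1.52  0.    1.68  1.74]
turn [-0.001  0.004  0.126] shift cm [ 10.58 -15.18   5.28]
```

>>> move_arm(deltas=[0, 0, 0.04, 2.5, -3.8, 1, -1, 0, 0, 0.08, 5, -7.6, 2, -1, 0, 0, 0.12, 8, -11.4, 4, -1, 0, 0, 0.12, 10.5, -15, 5, -1, 0, 0, 0.12, 10.5, -15, 5, -1, 0, 0, 0.12, 10.5, -15, 5, -1, 0, 0, 0.12, 10.5, -15, 5, -1])

```text
time: 2.4
tool_pos: [0.6013, 0.2008, 0.1567]
ee_rot: [3.141, -0.001, -0.267]
wrist_force: [0.3, -0.5, 1.0]
width: 0.0937
finger_force: 0.0
```

```bash
python3 -c "
from h import *
delta(.6035,.2085,.046,-.265)
s=snap('side');cv2.imwrite('pics/s1.png',cv2.resize(s['image'][180:370,130:350,::-1],None,fx=3,fy=3))"
```

```text
now 2.4 [0.6013 0.2008 0.1567] [ 3.141e+00 -1.000e-03 -2.670e-01] w 0.09372036534266535 f 0.0 q [ 0.23  0.29  1.23 -0.    1.62  2.07]
turn [ 0.    -0.001 -0.002] shift cm [-1.000e-02 -8.000e-01  1.107e+01]
```

View pics/s1.png

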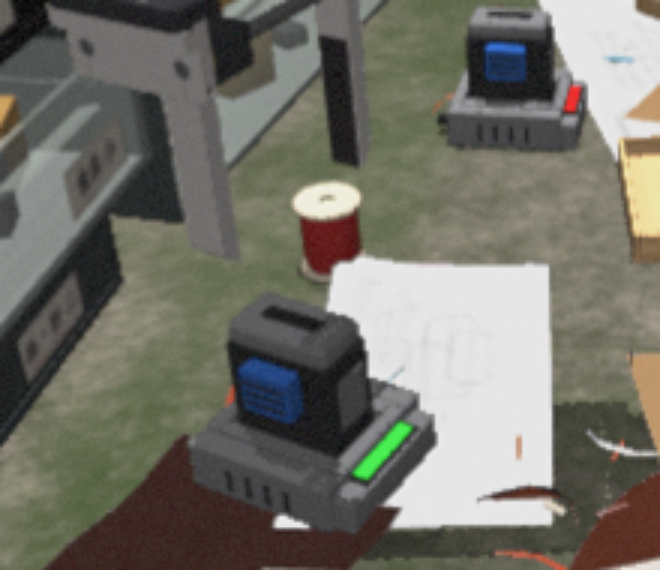

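The crop shows the green-lit charger with the pack below. The near finger tip is at crop (215,255) and the far one at (350,160), both above the pack. I'll project the TCP to check this against the pose.

```bash
python3 -c "
from h import *
s=load('side')
f=240/np.tan(np.radians(s['fov_y'])/2)
K=np.array([[f,0,s['cx']],[0,f,s['cy']],[0,0,1]])
def proj(p):
    c=(np.array(p)-s['origin'])@rot(s['orientation'])*[1,-1,-1]
    return cv2.projectPoints(c.reshape(1,3),np.zeros(3),np.zeros(3),K,np.array(s['D'],float))[0].ravel()
o=robot.get_obs();T=rot(o['ee_rot']);t=o['tool_pos']
for d in(-.053,0,.053):
  q=t+T@[0,d,0];print(q.round(3),((proj(q)-[130,180])*3).round(0))
print('packtop',((proj([.6035,.2085,.094])-[130,180])*3).round())
Q=cloud(s);
for u,v in((201,262),(246,231)): print(Q[v,u])
delta(.6035,.2085,.046,-.265)"
```

```text
[0.615 0.252 0.158] [219. 253.]
[0.601 0.201 0.157] [290. 200.]
[0.587 0.15  0.157] [353. 153.]
packtop [295. 316.]
[0.61298453 0.26066163 0.16727024]
[0.58712978 0.15688565 0.16110101]
now 2.45 [0.6015 0.2008 0.1575] [-3.141e+00 -2.000e-03 -2.670e-01] w 0.0937753579809535 f 0.0 q [ 0.23  0.29  1.23 -0.    1.62  2.07]
turn [-0.001 -0.002 -0.002] shift cm [-0.03 -0.78 11.15]
```

The projection agrees. Descending with a y correction.

>>> move_arm(deltas=[0, 0, 0, 0, -0.8, 1, -1, 0, 0, 0, 0, -0.8, 3, -1, 0, 0, 0, 0, -0.8, 5, -1, 0, 0, 0, 0, -0.8, 7, -1, 0, 0, 0, 0, -0.8, 9, -1, 0, 0, 0, 0, -0.8, 10, -1, 0, 0, 0, 0, -0.8, 10, -1, 0, 0, 0, 0, -0.8, 10, -1])

```text
time: 3.25
tool_pos: [0.6042, 0.2099, 0.0566]
ee_rot: [-3.141, -0.001, -0.266]
wrist_force: [0.3, 0.8, 1.3]
width: 0.0942
finger_force: 0.0
```

```bash
python3 -c "
from h import *
delta(.6035,.2085,.046,-.265)"
```

```text
now 3.25 [0.6042 0.2099 0.0566] [-3.141e+00 -1.000e-03 -2.660e-01] w 0.09419128743455135 f 0.0 q [ 0.25  0.35  1.35 -0.    1.43  2.08]
turn [-0.001 -0.001 -0.001] shift cm [-0.03  0.15  1.06]
```

Down the last 1 cm, then squeeze.

>>> move_arm(deltas=[0, 0, 0, 0, 0.1, 1, -1, 0, 0, 0, 0, 0.1, 1, -1, 0, 0, 0, 0, 0.1, 1, 1, 0, 0, 0, 0, 0.1, 1, 1, 0, 0, 0, 0, 0.1, 1, 1, 0, 0, 0, 0, 0.1, 1, 1, 0, 0, 0, 0, 0.1, 1, 1, 0, 0, 0, 0, 0.1, 1, 1])

```text
time: 4.05
tool_pos: [0.6037, 0.2089, 0.0458]
ee_rot: [-3.141, -0.0, -0.266]
wrist_force: [0.5, -0.4, 0.4]
width: 0.0494
finger_force: 3.1
```

>>> move_arm(deltas=[0, 0, 0, 0, 0, 0, 1, 0, 0, 0, 0, 0, 0, 1, 0, 0, 0, 0, 0, 0, 1, 0, 0, 0, 0, 0, 0, 1])

```text
time: 4.45
tool_pos: [0.6038, 0.2088, 0.0461]
ee_rot: [-3.142, -0.001, -0.266]
wrist_force: [-0.4, -0.9, 3.4]
width: 0.0358
finger_force: 30.0
```

Fully pressed at 30 N. Lift.

>>> move_arm(deltas=[0, 0, 0, 0, 0, -0.5, 1, 0, 0, 0, 0, 0, -1.2, 1, 0, 0, 0, 0, 0, -2.2, 1, 0, 0, 0, 0, 0, -3.5, 1, 0, 0, 0, 0, 0, -5, 1, 0, 0, 0, 0, 0, -7, 1, 0, 0, 0, 0, 0, -9, 1, 0, 0, 0, 0, 0, -10, 1])

```text
time: 5.25
tool_pos: [0.6049, 0.2093, 0.1496]
ee_rot: [-3.139, -0.005, -0.265]
wrist_force: [0.1, 0.4, -2.5]
width: 0.0357
finger_force: 30.0
```

```bash
python3 -c "
from h import *
delta(.423,-.0945,.14,.239)
s=snap('side');cv2.imwrite('pics/s2.png',cv2.resize(s['image'][130:370,130:420,::-1],None,fx=2.4,fy=2.4))"
```

```text
now 5.25 [0.6049 0.2093 0.1496] [-3.139 -0.005 -0.265] w 0.035697341368541025 f 29.9994376860559 q [ 0.24  0.3   1.23 -0.    1.6   2.08]
turn [-0.001 -0.005 -0.504] shift cm [-9.59 34.09  0.82]
```

View pics/s2.png

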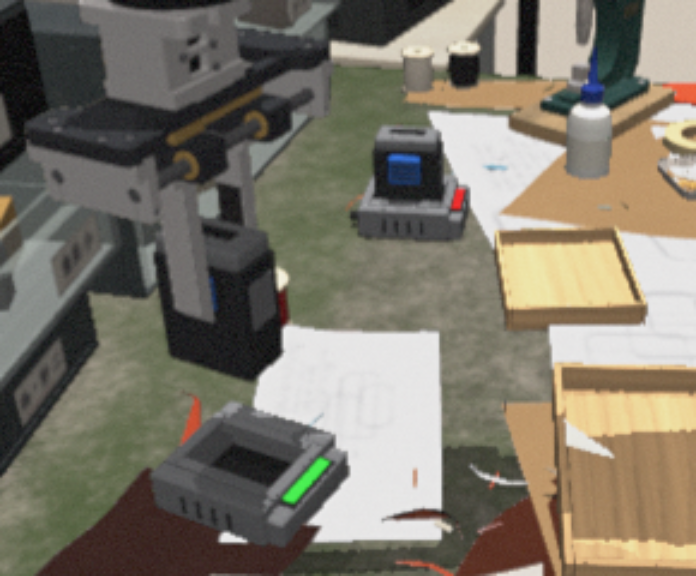

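The pack hangs upright at crop (225,300), clear of the empty green-lit charger. The red pack (405,185) and the spool are untouched. Carrying the pack to the tray.

>>> move_arm(deltas=[0, 0, -0.06, -1.1, 4, 0, 1, 0, 0, -0.13, -2.3, 8, 0, 1, 0, 0, -0.2, -3.4, 12.2, 0, 1, 0, 0, -0.27, -4.8, 17, 0, 1, 0, 0, -0.34, -6.1, 21.7, 0, 1, 0, 0, -0.41, -7.4, 26.3, 0, 1, 0, 0, -0.47, -8.6, 30.5, 0, 1, 0, 0, -0.5, -9.6, 34, 0, 1])

```text
time: 6.1
tool_pos: [0.42, -0.0955, 0.1455]
ee_rot: [3.141, 0.0, 0.235]
wrist_force: [0.9, -1.5, -2.3]
width: 0.0359
finger_force: 30.0
```

>>> move_arm(deltas=[0, 0, 0, 0, 0, 0, 1, 0, 0, 0, 0, 0, 0, 1, 0, 0, 0, 0, 0, 0, 1])

```text
time: 6.4
tool_pos: [0.422, -0.0933, 0.1455]
ee_rot: [-3.141, -0.0, 0.235]
wrist_force: [-1.0, -0.1, -2.8]
width: 0.0358
finger_force: 30.0
```

```bash
python3 -c "
from h import *
delta(.423,-.0945,.050,.239)"
```

```text
now 6.4 [ 0.422  -0.0933  0.1455] [-3.141 -0.     0.235] w 0.035826021627667785 f 29.999559335410595 q [-0.35 -0.16  1.73  0.    1.57  0.99]
turn [-0.    -0.    -0.004] shift cm [0.06 0.14 9.55]
```

>>> move_arm(deltas=[0, 0, 0, 0, 0.1, 2, 1, 0, 0, 0, 0, 0.1, 4.5, 1, 0, 0, 0, 0, 0.1, 6.5, 1, 0, 0, 0, 0, 0.1, 8, 1, 0, 0, 0, 0, 0.1, 8.8, 1, 0, 0, 0, 0, 0.1, 9.2, 1, 0, 0, 0, 0, 0.1, 9.3, 1, 0, 0, 0, 0, 0.1, 9.3, 1])

```text
time: 7.2
tool_pos: [0.4226, -0.0949, 0.0533]
ee_rot: [3.141, -0.001, 0.235]
wrist_force: [0.3, 0.3, -2.1]
width: 0.0355
finger_force: 30.0
```

>>> move_arm(deltas=[0, 0, 0, 0, 0, 0.1, 1, 0, 0, 0, 0, 0, 0.2, 1, 0, 0, 0, 0, 0, 0.2, 1])

```text
time: 7.5
tool_pos: [0.4221, -0.0951, 0.0508]
ee_rot: [3.141, -0.0, 0.234]
wrist_force: [0.6, 0.8, -3.1]
width: 0.0357
finger_force: 30.0
```

>>> move_arm(deltas=[0, 0, 0, 0, 0, 0.1, 1, 0, 0, 0, 0, 0, 0.2, 1, 0, 0, 0, 0, 0, 0.2, 1])

```text
time: 7.8
tool_pos: [0.4221, -0.0951, 0.049]
ee_rot: [3.141, -0.0, 0.234]
wrist_force: [-0.0, -0.0, 0.3]
width: 0.036
finger_force: 30.0
```

Contact: the weight is off the wrist. Let go and rise.

>>> move_arm(deltas=[0, 0, 0, 0, 0, 0, -0.2, 0, 0, 0, 0, 0, 0, -1, 0, 0, 0, 0, 0, 0, -1, 0, 0, 0, 0, 0, 0, -1, 0, 0, 0, 0, 0, 0, -1, 0, 0, 0, 0, 0, 0, -1, 0, 0, 0, 0, 0, 0, -1, 0, 0, 0, 0, 0, 0, -1])

```text
time: 8.6
tool_pos: [0.422, -0.095, 0.0486]
ee_rot: [3.141, -0.0, 0.235]
wrist_force: [0.5, -0.3, 0.5]
width: 0.0933
finger_force: 0.0
```

>>> move_arm(deltas=[0, 0, 0, 0, 0, -1, -1, 0, 0, 0, 0, 0, -3, -1, 0, 0, 0, 0, 0, -6, -1, 0, 0, 0, 0, 0, -10, -1, 0, 0, 0, 0, 0, -14, -1, 0, 0, 0, 0, 0, -15, -1, 0, 0, 0, 0, 0, -15, -1, 0, 0, 0, 0, 0, -15, -1])

```text
time: 9.4
tool_pos: [0.4214, -0.0948, 0.1974]
ee_rot: [-3.141, 0.002, 0.235]
wrist_force: [-0.4, -0.5, -0.6]
width: 0.0938
finger_force: 0.0
```

```bash
python3 -c "
from h import *
delta(.423,-.0945,.2,.239)
s=snap('side');cv2.imwrite('pics/s3.png',cv2.resize(s['image'][130:370,130:420,::-1],None,fx=2.4,fy=2.4))
Q=cloud(s);X,Y,Z=Q[...,0],Q[...,1],Q[...,2]
m=(abs(X-.42)<.06)&(abs(Y+.09)<.06)&(Z>.085)&(Z<.105);print(m.sum(),cv2.minAreaRect(Q[m][:,:2].astype(np.float32)),np.median(Q[m][:,2]))"
```

```text
now 9.4 [ 0.4214 -0.0948  0.1974] [-3.141e+00  2.000e-03  2.350e-01] w 0.09375911161635134 f 0.0 q [-0.35 -0.18  1.64 -0.    1.68  0.98]
turn [-0.001  0.002 -0.004] shift cm [ 0.17  0.01 -0.26]
319 ((0.4250839650630951, -0.09110518544912338), (0.059056900441646576, 0.03612588346004486), 13.728203773498535) 0.0933315575229608
```

View pics/s3.png

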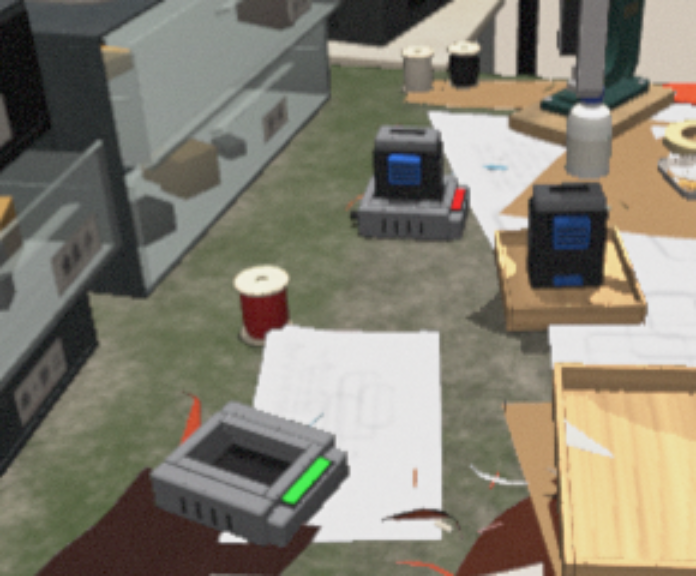

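The pack stands upright in the smaller tray at crop (567,235), and the gripper is clear above it. The spool (263,300) and the red pack (405,185) are where they were.

```bash
python3 -c "
from bench import robot
print(robot.close_job())"
```

```text
the job is handed in; nothing more can be done
None
```

The charged pack was squeezed free, lifted out and set down upright in the smaller wooden tray, then let go; the red-lit pack and the red spool were left in place, and I handed the job in after about 9.5 s of robot time (no verdict was returned).

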